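# Lay out a dismantled bearing and its specimens for the record photograph

## Task

Lay out the dismantled bearing for its record photograph on the grey photo board, everything flat, with the board's back line the one farthest from the robot. On the back line put the big bright outer ring straight behind the black mount, the small dark inner ring straight behind the red mount and the brass cage between the two rings on the board's centre line; on the middle line set the green mount, polished face up as it is, between the black and red mounts and also on the centre line; and lay the black-and-white scale bar along the front line, centred on the board. Leave the black mount, the red mount and the loupe where they stand, and let go of everything at the end.

Things in the scene. Friction and masses are not known exactly. Their poses are not given: they have to be found in the camera images.
- board: mid-grey photo board fixed on the table, 210 (x) x 310 (y) x 3 mm; origin: centre of its underside; x to its back edge (away from the robot, turned at most 0.25 rad), y to the robot's left. White lines 2 mm wide, 280 mm long run along y: back line at x = +62 mm, middle at -14 mm, front at -74 mm; a faint grey centre line at y = 0; white corner marks
- black_mount: black resin specimen mount, loose upright disc of 40 mm diameter, 20 mm high, with a small polished steel section in its top; origin at the centre of its underside, axes parallel to the board's. It stands already in place on the board's middle line, 95 to 105 mm to one side of the board's centre line (either side); it must not be shifted
- red_mount: dark red resin specimen mount, same size and origin (40 mm diameter, 20 mm high), axes parallel to the board's; stands already in place on the middle line, 95 to 105 mm from the centre line on the other side from the black mount; it must not be shifted
- green_mount: green resin specimen mount with two small brass bars in its polished top face, loose upright disc of 40 mm diameter, 20 mm high, 35 g; origin at the centre of its underside, z up out of the polished face. Starts standing on the table among the bearing parts to the right of the board
- outer_ring: bearing outer ring, bright steel, lying flat: outside diameter 62 mm, bore 52 mm, 16 mm high, 110 g; origin at the centre of its underside, z up along its axis. Starts on the table to the right of the board
- inner_ring: bearing inner ring, dark heat-blackened steel, lying flat: outside diameter 40 mm, bore 30 mm, 16 mm high, 67 g; origin at the centre of its underside, z up along its axis. Starts on the table to the right of the board
- cage: bearing cage, brass with small dark rivets, lying flat: outside diameter 50 mm, bore 41 mm, 13 mm high, 45 g; origin at the centre of its underside, z up along its axis. Starts on the table to the right of the board
- scale_bar: photographic scale bar, white with black blocks in a chequer, lying flat: 20 (x) x 110 (y) x 6 mm, 36 g; origin at the centre of its underside, y along its length, z up. Starts on the table to the left of the board; either end may point either way in the layout
- loupe: standing loupe, black with a pale glass top and a steel band, 38 mm diameter, 38 mm high, loose; origin at the centre of its underside. A bystander among the bearing parts (so is a fixed 56 mm aluminium dish of steel balls, 14 mm high, not listed); it must not be shifted
There are look-alikes about, which are no part of the job. What is shaped like the green_mount but blue or purple is not meant.

How it is judged:
At the end, for the whole second after the job is handed in: All flat on the board, released, at rest: rings and cage within 12 mm of the back line, green mount of the middle, bar 10 mm of the front (0.15 rad); rings within 12 mm sideways of their mounts; the rest within 15 mm of the centre line. Black, red mounts and loupe upright, moved under 10 mm (x of outer_ring in the frame of board between 0.05 and 0.074 m and y of outer_ring in the frame of black_mount between -0.012 and 0.012 m and z of outer_ring in the frame of board between 0.001 and 0.006 m and angle between each of outer_ring, inner_ring, cage, green_mount, scale_bar, black_mount, red_mount, loupe's own z axis and vertical below 0.1 rad and linear speed of each of outer_ring, inner_ring, cage, green_mount, scale_bar below 0.02 m/s and x of inner_ring in the frame of board between 0.05 and 0.074 m and y of inner_ring in the frame of red_mount between -0.012 and 0.012 m and z of inner_ring in the frame of board between 0.001 and 0.006 m and x of cage in the frame of board between 0.05 and 0.074 m and y of cage in the frame of board between -0.015 and 0.015 m and z of cage in the frame of board between 0.001 and 0.006 m and x of green_mount in the frame of board between -0.026 and -0.002 m and y of green_mount in the frame of board between -0.015 and 0.015 m and z of green_mount in the frame of board between 0.001 and 0.006 m and x of scale_bar in the frame of board between -0.084 and -0.064 m and y of scale_bar in the frame of board between -0.015 and 0.015 m and z of scale_bar in the frame of board between 0.001 and 0.006 m and angle between the y axis of scale_bar and the y axis of board, either way round below 0.15 rad and distance of each of black_mount, red_mount, loupe from where it was at the start of the episode below 0.01 m); the robot touches nothing.
It fails at once if the black mount is shifted by more than 10 mm (distance of black_mount from where it was at the start of the episode above 0.01 m).
It fails at once if the red mount is shifted by more than 10 mm (distance of red_mount from where it was at the start of the episode above 0.01 m).
It fails at once if the loupe is shifted by more than 10 mm (distance of loupe from where it was at the start of the episode above 0.01 m).
It also fails if it takes over 104 s, if anything falls off the work surface, if the arm or the gripper's body presses on something with over 40 N, if the wrist force passes 120 N, or if a joint passes its speed limit or range.

## Robot

A 7-joint arm with a two-finger parallel gripper is mounted at the origin on the work surface. World frame = base frame: x ahead of the robot, y to its left, z up, the work surface at z = 0. Lengths are in m, angles in rad, forces in N, time in s.
With the tool pointing down it reaches from about 0.4 to 0.85 m from the base axis. Payload 4.5 kg.
Tool frame: the origin (TCP) lies at the very end of the fingers, on their centre line; the grasp point (between the pads) lies 19 mm behind it; z points along the fingers, y is the line along which they close (so a half turn about z gives the same grasp; the last joint's range is limited). The gripper opens to 88 mm and grips with 3 to 60 N. Pads are 18 mm wide; open, the fingers measure 123 mm over their backs; the gripper's body (75 mm by 187 mm) begins 45 mm behind the grasp point.
Start: joints at [-1.173, 0.689, -0.195, 1.565, 0.157, 0.902, -0.215], TCP at [0.222, 0.584, 0.239] pointing down, gripper open.
Joint ranges: [-3.01, 3.01], [-0.46, 2.08], [-1.47, 1.51], [0.13, 2.56], [-1, 4.14], [0.04, 2.09], [-2.66, 2.66]. Speed limits (rad/s): [2.57, 2.57, 3.14, 3.14, 3.14, 3.14, 3.14].

## Interface

Orientations are given as a rotation vector (axis times angle).
In Python, from rig import manip gives the robot as it stands.
- The arm moves only by the tool send_rows, never from a script. Its argument "targets" is a list of rows, each a list of 5 numbers: the closure, from -1 (fully open) to 1 (shut), then the shift along the tool's x, y, z as a fraction of full scale, then the turn about the tool's z as a fraction of full scale. A call has 1 to 12 rows; each row is the pose to reach, as a shift and turn from the pose commanded when the call began, along the tool's axes at that moment; what a row does not reach only later rows make up. Full scale, the value 1, is 250 mm for a shift and 90 degrees for a turn. A row lasts 1/8 s, in which the tool goes at most 62.5 mm and 10.7 degrees, less where a joint would pass 70% of its speed; a pose out of reach is approached as far as the arm can. A call with a number of a shift or a turn outside -1 to 1 is refused whole. A call with a gripper value outside its range is refused whole. The fingers move at their own pace and stop on an object; "newtons" is the grip in N (left out, the last holds). Time passes only in rows, so rows that repeat a pose let the fingers close. It gives the time, the measured TCP pose, the force, the opening and the grip force at its end, in the units of the state.
- manip.get_obs(): the state, without advancing time (a new reading comes with each control period).
- manip.camera(name): name is "scene" or "top" or "wrist"; returns the picture (480x640x3 uint8, red, green, blue); there is no depth.
- manip.get_calibration(name): a dict with "mtx" (3x3 intrinsics, pixels), "cam_to_world" (4x4, takes a point from camera to world coordinates). Camera axes: x right, y down, z forward; pixel columns grow to the right and rows downward; lengths in m; the calibration is good to about 2 mm. A picture is of the moment at which its call begins: read the wrist's pose just before it. get_calibration takes no time and is no camera call; for the wrist camera it gives the pose at the moment of the call.
- manip.hand_in(): hands the job in; it is judged then, once.
The state is a dict: "clock": time; "qpos": joint angles; "qvel": joint speeds; "joint_efforts": joint torques, N m; "eef_pos": TCP position; "orientation": TCP orientation; "ft_force": force on the tool from outside, world axes, zero at the start; "moment": the same for the moment, N m; "grip_width": opening from 0.0 (shut) to 1.0 (fully open); "grip_force": force on a finger pad.
Only numpy, scipy, OpenCV 4.12 (cv2) and the standard library are available. Lean on these libraries where they do the work, as an engineer would, in place of code of your own. Each camera call takes 0.05 s, during which the arm holds its last target. There are 200 camera calls.

## Working session

There is one attempt and no reset: what is moved stays moved. The work goes in short steps, Python scripts to look and compute and a tool call to move; the robot and the scene stay as the last step left them, time stands still between calls to the robot, and variables do not carry over. Pictures are saved under pics/ and viewed, at most 14 in all, crops included, and the job is handed in when it is done.

Besides the shell and the picture viewer there is one more tool, called after "Emit:" in YAML: its name, and indented under it one key for each argument. send_rows: Moves the arm, as the interface text tells. Shift numbers are shares of 250 mm and turn numbers shares of 90 degrees, none past 1 either way. Its arguments: {"type":"object","properties":{"targets":{"type":"array"},"newtons":{"type":"number"}},"required":["targets"]}

```bash
mkdir -p pics
python3 - <<'E'
from rig import manip
import cv2,numpy as np
o=manip.get_obs();print(o)
for n in("top","scene"):
    c=manip.get_calibration(n);print(n,c["mtx"],c["cam_to_world"])
    cv2.imwrite(f"pics/{n}0.png",manip.camera(n)[...,::-1])
c=manip.get_calibration("wrist");print(c["mtx"],c["cam_to_world"])
E
```

```text
{'clock': 0.0, 'qpos': array([-1.17321631,  0.68996602, -0.19452727,  1.56632727,  0.15726845,
        0.90247851, -0.21507735]), 'qvel': array([-4.39846277e-04,  7.10051896e-04,  3.93790993e-05,  2.86271579e-04,
        3.40482888e-04, -1.40750771e-04,  1.93009868e-03]), 'joint_efforts': array([ 9.73507522e-04, -5.27576172e+01, -1.26709275e+00, -1.53424680e+01,
       -5.26809145e-02,  6.42286075e-03,  1.72085970e-04]), 'eef_pos': array([0.22219139, 0.58350875, 0.23792603]), 'orientation': array([-5.68089172e-01, -3.08956795e+00,  2.78958938e-03]), 'ft_force': array([-0.14414467,  0.46812481,  1.05274441]), 'moment': array([-0.01954428,  0.03037069,  0.04038466]), 'grip_force': 0.0, 'grip_width': 1.0013433929488895}
top [[518.14558938   0.         317.13969407]
 [  0.         518.14558938 238.45193892]
 [  0.           0.           1.        ]] [[-3.21890097e-02 -9.77334106e-01  2.09241277e-01  2.09104688e-01]
 [-9.99465980e-01  3.26530945e-02 -1.23702778e-03  4.60362545e-03]
 [-5.62338573e-03 -2.09169357e-01 -9.77863261e-01  1.32690146e+00]
 [ 0.00000000e+00  0.00000000e+00  0.00000000e+00  1.00000000e+00]]
scene [[488.55885717   0.         319.32909527]
 [  0.         488.55885717 240.12936761]
 [  0.           0.           1.        ]] [[ 0.30594065  0.58098002 -0.75422976  1.24629193]
 [ 0.95204439 -0.18955331  0.24016872 -0.24423995]
 [-0.00343352 -0.79153759 -0.61111083  0.66193431]
 [ 0.          0.          0.          1.        ]]
[[426.93597239   0.         313.9411146 ]
 [  0.         426.93597239 247.32208405]
 [  0.           0.           1.        ]] [[ 0.35702041  0.89803332  0.25704589  0.15787154]
 [ 0.93409469 -0.34268235 -0.10017941  0.60793922]
 [-0.00187936  0.27587129 -0.96119275  0.38268033]
 [ 0.          0.          0.          1.        ]]
```

View pics/top0.png

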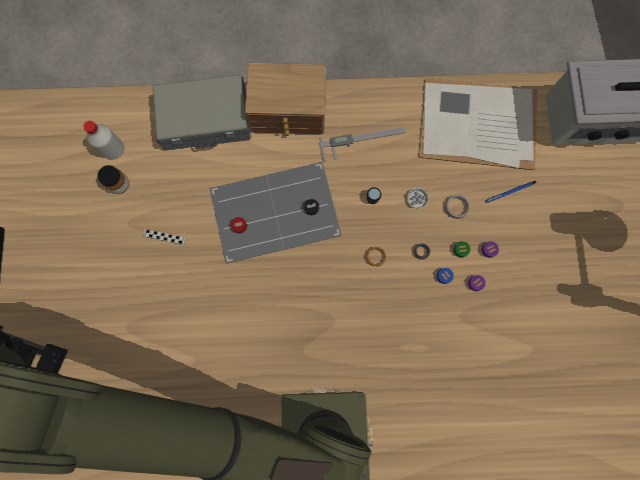

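View pics/scene0.png

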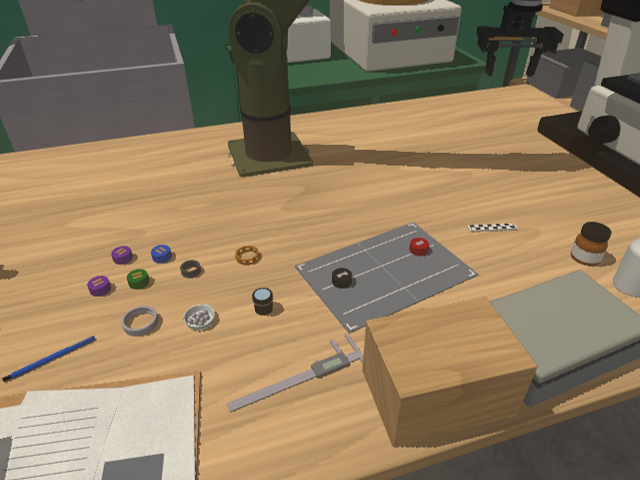

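Top view: red mount (238,225), black (311,207), bar (164,236), loupe (374,195), dish (417,198), outer ring (457,206), cage (375,256), inner ring (422,251), green (462,249). The scene view agrees with this. Next I'll measure them.

```bash
cat > h.py <<'E'
import cv2,numpy as np
from rig import manip
from scipy.spatial.transform import Rotation as R
def cast(cal,px,z):
    p=np.atleast_2d(np.asarray(px,float)); K=cal["mtx"];T=cal["cam_to_world"]
    d=(np.linalg.inv(K)@np.c_[p,np.ones(len(p))].T).T@T[:3,:3].T
    o=T[:3,3]; return o+d*((z-o[2])/d[:,2])[:,None]
def proj(cal,P):
    T=np.linalg.inv(cal["cam_to_world"]);q=(T[:3,:3]@np.asarray(P)+T[:3,3]);q=cal["mtx"]@q;return q[:2]/q[2]
def blob(mask,seed,r):
    m=np.zeros_like(mask);cv2.circle(m,seed,r,255,-1);m&=mask
    cs,_=cv2.findContours(m,cv2.RETR_EXTERNAL,cv2.CHAIN_APPROX_NONE)
    return cv2.convexHull(np.vstack([c for c in cs if len(c)>6]))
E
python3 - <<'E'
from h import *
im=cv2.imread("pics/top0.png");cal=manip.get_calibration("top")
hsv=cv2.cvtColor(im,cv2.COLOR_BGR2HSV);H,S,V=[hsv[...,i].astype(int) for i in range(3)]
bg=cv2.medianBlur(im,61).astype(int)
u=lambda b:(b*255).astype(np.uint8)
grey=u((S<45)&(V>50)&(V<130))
# board
m=np.zeros_like(grey);m[150:275,200:350]=u(S<60)[150:275,200:350]
cs,_=cv2.findContours(m,0,1);c=max(cs,key=cv2.contourArea)
r=cv2.minAreaRect(cast(cal,c[:,0],.003)[:,:2].astype(np.float32));print("board",r)
print("px",hsv[206,457],hsv[206,446],hsv[251,422],hsv[251,415],hsv[256,367],hsv[256,375],hsv[249,462],hsv[195,374])
seeds=dict(black=((311,207),14,.010,u(V<50)),red=((238,225),14,.010,u((S>140)&((H<8)|(H>170))&(V<170))),
 green=((462,249),14,.010,u((H>40)&(H<85)&(S>80))),outer=((457,206),17,.008,u(S<75)),
 inner=((422,251),13,.008,u((V<90))),cage=((375,256),15,.0065,u((S>125)&(V>60))),
 bar=((164,236),26,.003,u((S<60))),loupe=((374,195),13,.019,u((S<70))),dish=((417,198),15,.007,u(S<70)),
 blue=((445,275),13,.01,u((H>100)&(H<130)&(S>80))),pur=((490,249),13,.01,u((H>125)&(H<165)&(S>60))))
ov=im.copy()
for n,(s,rad,z,mk) in seeds.items():
    h=blob(mk,s,rad);P=cast(cal,h[:,0],z)[:,:2].astype(np.float32)
    r=cv2.minAreaRect(P);print(n,np.round(r[0],4),np.round(r[1],4),round(r[2],1), "reach",round(float(np.hypot(*r[0])),3))
    cv2.polylines(ov,[h],1,(0,255,255),1)
cv2.imwrite("pics/ov.png",cv2.resize(ov[150:300,130:510],(760,300),interpolation=cv2.INTER_CUBIC))
o=manip.get_obs();print(R.from_rotvec(o["orientation"]).as_matrix())
E
```

```text
board ((0.5696908235549927, 0.11340758204460144), (0.21099010109901428, 0.3106689155101776), 11.96363353729248)
px [ 16 101 152] [173  12  86] [ 16 101 157] [90  5 54] [ 16 175 125] [ 17  96 148] [ 53 126  89] [ 98  40 148]
black [0.5775 0.0163] [0.0369 0.041 ] 88.1 reach 0.578
red [0.5343 0.2076] [0.0413 0.0372] 25.7 reach 0.573
green [ 0.4514 -0.3687] [0.0384 0.0426] 16.5 reach 0.583
outer [ 0.5653 -0.3681] [0.0632 0.0637] 85.2 reach 0.675
inner [ 0.4493 -0.2635] [0.0438 0.0368] 88.1 reach 0.521
cage [ 0.4397 -0.147 ] [0.0473 0.0504] 42.8 reach 0.464
bar [0.511 0.404] [0.1118 0.0205] 75.9 reach 0.651
loupe [ 0.6007 -0.1487] [0.0345 0.0383] 88.1 reach 0.619
dish [ 0.5936 -0.2662] [0.0561 0.0523] 88.1 reach 0.65
blue [ 0.3846 -0.3195] [0.039  0.0361] 88.1 reach 0.5
pur [ 0.4482 -0.4424] [0.042  0.0368] 88.1 reach 0.63
[[-9.34588906e-01  3.55729337e-01 -4.63349134e-04]
 [ 3.55729612e-01  9.34587538e-01 -1.60494867e-03]
 [-1.37887001e-04 -1.66479423e-03 -9.99998605e-01]]
```

View pics/ov.png

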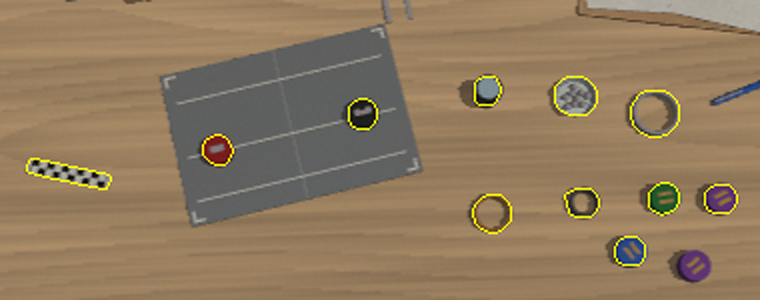

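```bash
cat >> h.py <<'E'
def go(x,y,z,yaw,name=""):
    "tool-frame shift/turn fractions from measured pose; yaw = world degrees of tool y (mod 180, nearest)"
    o=manip.get_obs();M=R.from_rotvec(o["orientation"]).as_matrix()
    s=M.T@(np.array([x,y,z])-o["eef_pos"])/.25
    cur=np.degrees(np.arctan2(M[1,1],M[0,1]))
    dyaw=-(yaw-cur)
    dyaw=(dyaw+180)%360-180
    print(name,"shift",np.round(s,3),"turn",round(dyaw/90,3),"t",round(o["clock"],2),"q7",round(o["qpos"][6],2))
E
python3 -c "
from h import *
go(.511,.404,.06,-14.1)"
```

```text
shift [-1.335 -0.259  0.713] turn 0.925 t 0.1 q7 -0.22
```

Emit:
send_rows:
  targets:
    - [-1,-0.3,-0.08,0,0.12]
    - [-1,-0.6,-0.16,0.1,0.24]
    - [-1,-0.9,-0.2,0.2,0.36]
    - [-1,-1,-0.26,0.4,0.48]
    - [-1,-1,-0.26,0.55,0.6]
    - [-1,-1,-0.26,0.6,0.72]
    - [-1,-1,-0.26,0.6,0.84]
    - [-1,-1,-0.26,0.6,0.925]
  newtons: 25

```text
clock: 1.1
eef_pos: [0.4325, 0.434, 0.0878]
orientation: [2.482, 1.926, -0.003]
ft_force: [0.2, -0.0, -0.0]
grip_width: 0.999
grip_force: 0.0
```

```bash
python3 -c "
from h import *
o=manip.get_obs();print(o['eef_pos'])
go(.511,.404,.06,-14.1)
go(.511,.404,.003,-14.1)"
```

```text
[0.43251962 0.43401929 0.08779101]
 shift [-0.038  0.334  0.111] turn -0.003 t 1.1 q7 -0.9
 shift [-0.038  0.334  0.339] turn -0.003 t 1.1 q7 -0.9
```

Emit:
send_rows:
  targets:
    - [-0.4,-0.038,0.2,0.1,0]
    - [-0.4,-0.038,0.334,0.2,0]
    - [-0.4,-0.038,0.334,0.2,0]
    - [-0.4,-0.038,0.334,0.2,0]

```text
clock: 1.6
eef_pos: [0.5103, 0.4055, 0.0385]
orientation: [-2.475, -1.932, 0.002]
ft_force: [-0.2, -0.2, 0.3]
grip_width: 0.701
grip_force: 0.0
```

```bash
python3 -c "
from h import *
o=manip.get_obs();print(o['eef_pos'])
go(.511,.404,.003,-14.1)
c=manip.get_calibration('wrist');im=manip.camera('wrist');cv2.imwrite('pics/w1.png',im[...,::-1]);print(proj(c,[.511,.404,.006]))"
```

```text
[0.51030542 0.40553888 0.03853584]
 shift [-0.005  0.004  0.142] turn 0.001 t 1.6 q7 -0.8
[312.09653393 292.07893338]
```

View pics/w1.png

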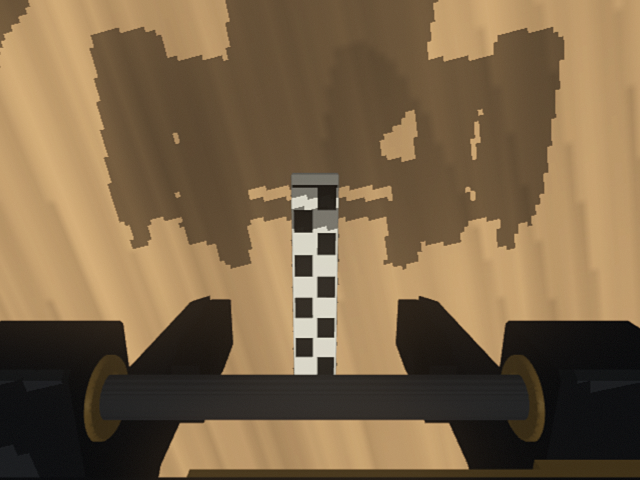

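The bar is centred between the fingers (columns 291–338, fingers 232/397) and aligned with them, so I can descend.

Emit:
send_rows:
  targets:
    - [-0.4,0,0,0.1,0]
    - [-0.4,0,0,0.142,0]
    - [-0.4,0,0,0.142,0]
    - [1,0,0,0.142,0]
    - [1,0,0,0.142,0]
    - [1,0,0,0.142,0]
    - [1,0,0,0.142,0]
    - [1,0,0,0,0]
    - [1,0,0,-0.05,0]

```text
clock: 2.78
eef_pos: [0.5127, 0.4055, 0.053]
orientation: [2.477, 1.932, 0.005]
ft_force: [0.2, 0.3, 0.1]
grip_width: 0.043
grip_force: 0.0
```

```bash
python3 -c "
from h import *
o=manip.get_obs();print(o['eef_pos'],o['grip_width'])
go(.4973,.098,.05,12)"
```

```text
[0.51269372 0.40553582 0.05299684] 0.04278401925224411
 shift [-1.208  0.24   0.009] turn -0.29 t 2.77 q7 -0.8
```

```bash
python3 -c "
from h import *
o=manip.get_obs();print(o['eef_pos'],o['grip_width'],o['grip_force'])
im=manip.camera('wrist');cv2.imwrite('pics/w2.png',im[...,::-1])"
```

```text
[0.51269372 0.40553582 0.05299684] 0.04278401925224411 0.0
```

View pics/w2.png

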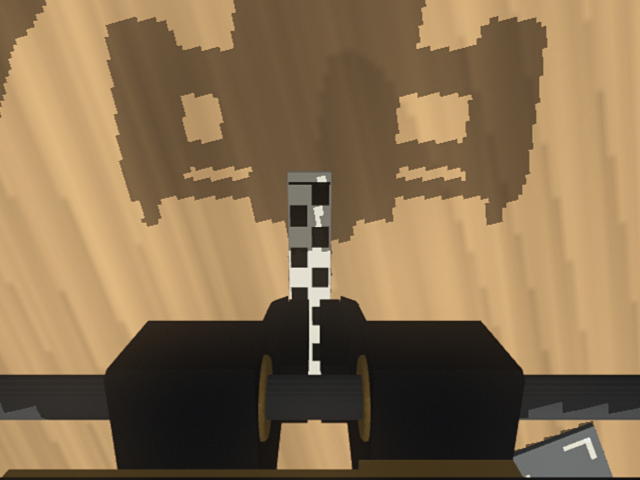

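The bar stayed on the table, probably because I lifted before the fingers had shut. I'll retry with a longer close, reading the state at the bottom.

Emit:
send_rows:
  targets:
    - [-0.1,0,0,0,0]
    - [-0.1,0,0,0,0]
    - [-0.1,0,0,0,0]
    - [-0.1,0,0,0,0]
    - [-0.1,0,0,0.1,0]
    - [-0.1,0,0,0.19,0]
    - [-0.1,0,0,0.204,0]
    - [-0.1,0,0,0.204,0]

```text
clock: 3.82
eef_pos: [0.5112, 0.4047, 0.0005]
orientation: [-2.477, -1.932, 0.001]
ft_force: [-3.3, -1.5, 8.9]
grip_width: 0.549
grip_force: 4.0
```

Emit:
send_rows:
  targets:
    - [1,0,0,0,0]
    - [1,0,0,0,0]
    - [1,0,0,0,0]
    - [1,0,0,0,0]
    - [1,0,0,0,0]
    - [1,0,0,0,0]

```text
clock: 4.58
eef_pos: [0.5119, 0.4054, 0.0005]
orientation: [-2.477, -1.932, -0.002]
ft_force: [-0.8, -0.1, 6.7]
grip_width: 0.222
grip_force: 25.5
```

Emit:
send_rows:
  targets:
    - [1,0,0,-0.1,0]
    - [1,0,0,-0.2,0]
    - [1,-0.2,0.05,-0.2,-0.05]
    - [1,-0.4,0.1,-0.2,-0.15]
    - [1,-0.6,0.2,-0.2,-0.25]
    - [1,-0.8,0.24,-0.2,-0.29]
    - [1,-1,0.24,-0.2,-0.29]
    - [1,-1,0.24,-0.2,-0.29]
    - [1,-1,0.24,-0.2,-0.29]

```text
clock: 5.7
eef_pos: [0.5092, 0.1487, 0.0499]
orientation: [-1.976, -2.441, -0.002]
ft_force: [0.3, 0.2, 0.3]
grip_width: 0.218
grip_force: 25.0
```

```bash
python3 -c "
from h import *
o=manip.get_obs();print(o['eef_pos'],o['grip_width'],o['grip_force'])
go(.4973,.098,.0045,12)"
```

```text
[0.50919571 0.14867003 0.04987831] 0.2183484091468339 25.00004768371582
 shift [-0.189 -0.089  0.181] turn 0.0 t 5.7 q7 -0.23
```

Emit:
send_rows:
  targets:
    - [1,-0.189,-0.089,0,0]
    - [1,-0.189,-0.089,0.08,0]
    - [1,-0.189,-0.089,0.15,0]
    - [1,-0.189,-0.089,0.181,0]
    - [1,-0.189,-0.089,0.181,0]
    - [0.3,-0.189,-0.089,0.181,0]
    - [0.3,-0.189,-0.089,0.181,0]
    - [0.3,-0.189,-0.089,0.181,0]

```text
clock: 6.7
eef_pos: [0.4971, 0.0971, 0.0051]
orientation: [1.977, 2.442, 0.001]
ft_force: [0.7, -1.0, 0.3]
grip_width: 0.347
grip_force: 0.0
```

```bash
python3 -c "
from h import *
o=manip.get_obs();print(o['eef_pos'],o['grip_width'],o['grip_force'])
go(.4397,-.147,.08,-78)
go(.4397,-.147,.006,-78)"
```

```text
[0.49710941 0.09708169 0.00513166] 0.3468302873709834 0.0
 shift [-0.907 -0.428 -0.3  ] turn 1.0 t 6.7 q7 -0.18
 shift [-0.907 -0.428 -0.004] turn 1.0 t 6.7 q7 -0.18
```

Emit:
send_rows:
  targets:
    - [0.3,0,0,-0.15,0]
    - [-0.6,-0.05,-0.02,-0.3,0.1]
    - [-0.6,-0.25,-0.12,-0.3,0.22]
    - [-0.6,-0.45,-0.22,-0.3,0.34]
    - [-0.6,-0.65,-0.32,-0.3,0.46]
    - [-0.6,-0.85,-0.4,-0.3,0.58]
    - [-0.6,-0.907,-0.428,-0.3,0.7]
    - [-0.6,-0.907,-0.428,-0.3,0.82]
    - [-0.6,-0.907,-0.428,-0.3,0.94]
    - [-0.6,-0.907,-0.428,-0.3,1]
    - [-0.6,-0.907,-0.428,-0.3,1]

```text
clock: 8.07
eef_pos: [0.4395, -0.1471, 0.0801]
orientation: [3.124, 0.33, 0.0]
ft_force: [0.2, -0.2, 0.0]
grip_width: 0.806
grip_force: 0.0
```

Run:
```python
from h import *
o=manip.get_obs();print(o['eef_pos'],o['grip_width'])
im=manip.camera('wrist');cv2.imwrite('pics/w3.png',im[...,::-1])
c=manip.get_calibration('wrist');print(proj(c,[.4397,-.147,.013]))
go(.4397,-.147,.005,-78)
```

```text
[ 0.43952789 -0.14710223  0.08006041] 0.8062212923982148
[311.26935277 268.49175995]
 shift [ 0.001 -0.     0.3  ] turn 0.001 t 8.12 q7 -0.69
```

View pics/w3.png

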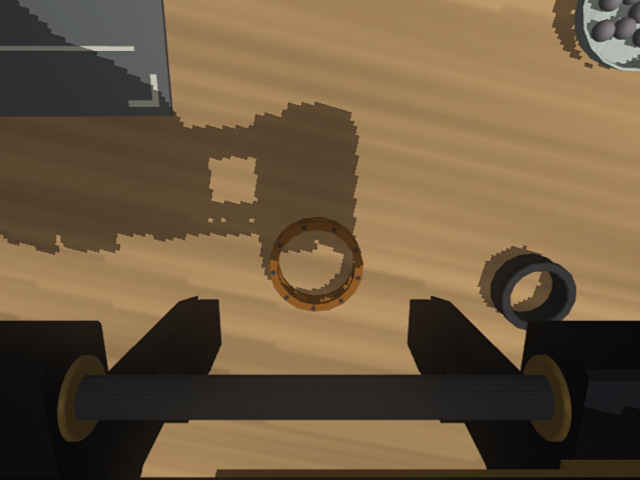

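The cage's top is centred near (316,262), about 3 mm from the prediction. I'll cast it to refine before gripping.

Run:
```python
from h import *
im=cv2.imread('pics/w3.png');hsv=cv2.cvtColor(im,cv2.COLOR_BGR2HSV)
c=manip.get_calibration('wrist')
print(cast(c,[[316,262],[534,297]],[.013,.016][0]))
p=cast(c,[316,262],.013)[0];go(p[0],p[1],.005,-78)
```

```text
[[ 0.44370303 -0.14867159  0.013     ]
 [ 0.44877608 -0.26656982  0.013     ]]
 shift [0.015 0.01  0.3  ] turn 0.001 t 8.12 q7 -0.69
```

Emit:
send_rows:
  targets:
    - [-0.6,0.012,0.006,0.12,0]
    - [-0.6,0.012,0.006,0.24,0]
    - [-0.6,0.012,0.006,0.296,0]
    - [-0.6,0.012,0.006,0.296,0]
    - [1,0.012,0.006,0.296,0]
    - [1,0.012,0.006,0.296,0]
    - [1,0.012,0.006,0.296,0]
    - [1,0.012,0.006,0.296,0]
    - [1,0.012,0.006,0.296,0]
    - [1,0.012,0.006,0.2,0]
    - [1,0.012,0.006,0.1,0]
    - [1,0.012,0.006,0.1,0]
  newtons: 20

```text
clock: 9.62
eef_pos: [0.4435, -0.1481, 0.0561]
orientation: [3.123, 0.329, 0.003]
ft_force: [-0.2, -0.4, -0.6]
grip_width: 0.549
grip_force: 20.0
```

Run:
```python
from h import *
o=manip.get_obs();print(o['eef_pos'],o['grip_width'])
go(.6303,.1263,.06,-78)
```

```text
[ 0.44353239 -0.14814336  0.0560706 ] 0.5487537326370495
 shift [ 0.96  -0.918 -0.016] turn 0.0 t 9.62 q7 -0.17
```

Emit:
send_rows:
  targets:
    - [1,0.16,-0.15,-0.04,0]
    - [1,0.32,-0.31,-0.04,0]
    - [1,0.48,-0.46,-0.04,0]
    - [1,0.64,-0.61,-0.04,0]
    - [1,0.8,-0.77,-0.04,0]
    - [1,0.96,-0.918,-0.04,0]
    - [1,0.96,-0.918,-0.04,0]
    - [1,0.96,-0.918,-0.04,0]
    - [1,0.96,-0.918,-0.04,0]

```text
clock: 10.75
eef_pos: [0.6288, 0.1243, 0.0646]
orientation: [3.124, 0.323, -0.002]
ft_force: [0.2, 0.3, -0.8]
grip_width: 0.553
grip_force: 20.0
```

Run:
```python
from h import *
o=manip.get_obs();print(o['eef_pos'],o['grip_width'])
go(.6303,.1263,.0085,-78)
```

```text
[0.62883849 0.12434636 0.0645787 ] 0.5529295457738347
 shift [ 0.008 -0.007  0.224] turn -0.002 t 10.75 q7 -0.89
```

Emit:
send_rows:
  targets:
    - [1,0,0,0.1,0]
    - [1,0,0,0.19,0]
    - [1,0,0,0.224,0]
    - [1,0,0,0.224,0]
    - [1,0,0,0.224,0]
    - [-0.6,0,0,0.224,0]
    - [-0.6,0,0,0.224,0]
    - [-0.6,0,0,0.224,0]
    - [-0.6,0,0,0.1,0]
    - [-0.6,0,0,-0.02,0]

```text
clock: 12.0
eef_pos: [0.6295, 0.1264, 0.0705]
orientation: [3.124, 0.328, -0.001]
ft_force: [-0.4, -0.1, 0.0]
grip_width: 0.799
grip_force: 0.0
```

Run:
```python
from h import *
o=manip.get_obs();print(o['eef_pos'],o['grip_width'])
c=manip.get_calibration('top');cv2.imwrite('pics/t2.png',manip.camera('top')[...,::-1])
c=manip.get_calibration('wrist');cv2.imwrite('pics/w4.png',manip.camera('wrist')[...,::-1])
print(proj(c,[.6303,.1263,.016]))
go(.449,-.265,.065,-78)
```

```text
[0.62949243 0.12636825 0.07047184] 0.7994009848249842
[309.90197417 277.99313488]
 shift [-1.042  1.378  0.028] turn -0.0 t 12.1 q7 -0.9
```

View pics/w4.png

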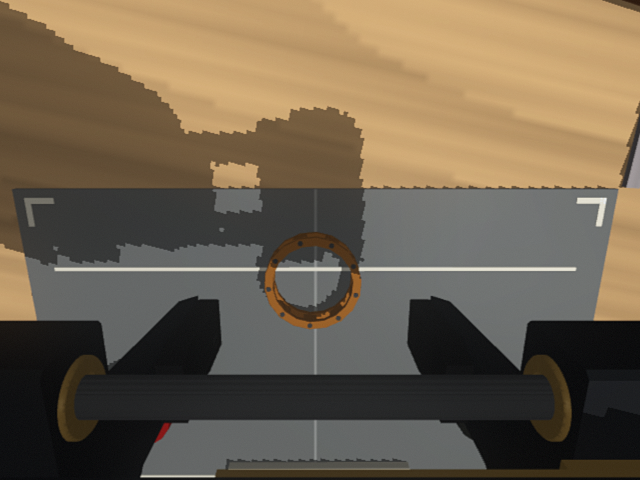

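The cage is released on the centre line at (313,280), with the back line at row 269. I'll check the offset numerically.

Run:
```python
from h import *
c=manip.get_calibration('wrist')
a=cast(c,[313,281],.016)[0];b=cast(c,[315,269],.003)[0];print(a,b,a-b)
```

```text
[0.62957282 0.12459782 0.016     ] [0.63175591 0.12397545 0.003     ] [-0.00218309  0.00062238  0.013     ]
```

Emit:
send_rows:
  targets:
    - [-0.4,-0.14,0.19,0,0]
    - [-0.4,-0.29,0.38,0,0]
    - [-0.4,-0.43,0.57,0,0]
    - [-0.4,-0.57,0.76,0,0]
    - [-0.4,-0.75,1,0,0]

```text
clock: 12.72
eef_pos: [0.5028, -0.1469, 0.0694]
orientation: [-3.124, -0.33, 0.0]
ft_force: [0.2, -0.3, 0.1]
grip_width: 0.694
grip_force: 0.0
```

Emit:
send_rows:
  targets:
    - [-0.4,-0.14,0.19,0,0]
    - [-0.4,-0.29,0.378,0,0]
    - [-0.4,-0.29,0.378,0,0]
    - [-0.4,-0.29,0.378,0,0]

```text
clock: 13.22
eef_pos: [0.4523, -0.2525, 0.0694]
orientation: [-3.123, -0.328, 0.0]
ft_force: [1.3, 0.4, -0.2]
grip_width: 0.706
grip_force: 0.0
```

Run:
```python
from h import *
o=manip.get_obs();print(o['eef_pos'],o['grip_width'])
c=manip.get_calibration('wrist');im=manip.camera('wrist')[...,::-1].copy();cv2.imwrite('pics/w5.png',im)
print(proj(c,[.449,-.265,.016]))
hsv=cv2.cvtColor(im,cv2.COLOR_BGR2HSV)
m=((hsv[...,2]<110)&(hsv[...,1]<80)).astype(np.uint8)*255;m[300:]=0
cs,_=cv2.findContours(m,0,1)
for k in cs:
    if cv2.contourArea(k)>300: print(cv2.boundingRect(k),cv2.minEnclosingCircle(k))
go(.449,-.265,.006,-78)
```

```text
[ 0.45232467 -0.25247021  0.06942866] 0.706188665533201
[334.69295192 288.87840465]
(302, 242, 78, 58) ((340.4309387207031, 282.05535888671875), 40.30415725708008)
(540, 14, 100, 147) ((603.4031372070312, 83.34293365478516), 77.94609832763672)
(385, 0, 86, 41) ((427.5, 16.5), 45.590667724609375)
 shift [-0.027  0.05   0.254] turn 0.001 t 13.28 q7 -0.1
```

View pics/w5.png

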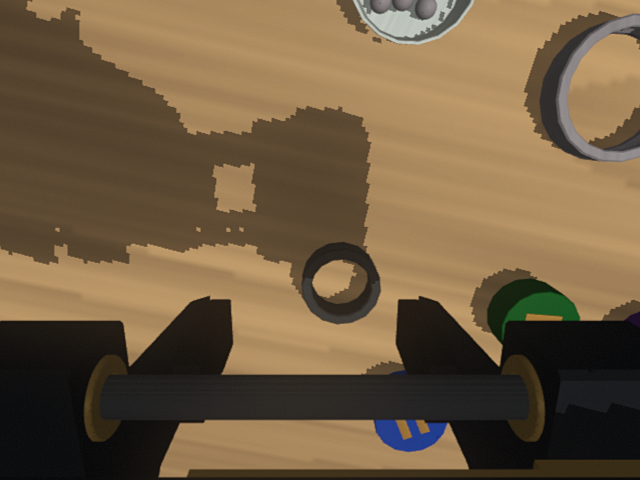

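Ring top centre is at (341,284), with the green and blue mounts to the right and below and clear of the fingers.

Run:
```python
from h import *
c=manip.get_calibration('wrist')
a=cast(c,[341,284],.016)[0];print(a);go(a[0],a[1],.006,-78)
```

```text
[ 0.45279209 -0.26651783  0.016     ]
 shift [-0.013  0.059  0.254] turn 0.001 t 13.28 q7 -0.1
```

Emit:
send_rows:
  targets:
    - [-0.4,-0.016,0.057,0,0]
    - [-0.4,-0.016,0.057,0.1,0]
    - [-0.4,-0.016,0.057,0.2,0]
    - [-0.4,-0.016,0.057,0.25,0]
    - [-0.4,-0.016,0.057,0.25,0]
    - [1,-0.016,0.057,0.25,0]
    - [1,-0.016,0.057,0.25,0]
    - [1,-0.016,0.057,0.25,0]
    - [1,-0.016,0.057,0.25,0]
    - [1,-0.016,0.057,0.25,0]

```text
clock: 14.52
eef_pos: [0.4517, -0.268, 0.008]
orientation: [3.124, 0.329, 0.002]
ft_force: [-0.1, 1.6, 5.6]
grip_width: 0.442
grip_force: 20.0
```

Run:
```python
from h import *
go(.6096,.2236,.066,-78)
```

```text
shift [ 1.027 -1.792 -0.231] turn 0.0 t 14.53 q7 -0.03
```

Emit:
send_rows:
  targets:
    - [1,0,0,-0.12,0]
    - [1,0.05,-0.1,-0.231,0]
    - [1,0.15,-0.28,-0.231,0]
    - [1,0.25,-0.46,-0.231,0]
    - [1,0.36,-0.64,-0.231,0]
    - [1,0.47,-0.82,-0.231,0]
    - [1,0.57,-1,-0.231,0]

```text
clock: 15.4
eef_pos: [0.5393, 0.008, 0.0651]
orientation: [3.124, 0.329, 0.0]
ft_force: [1.0, 0.3, -1.2]
grip_width: 0.442
grip_force: 20.0
```

Emit:
send_rows:
  targets:
    - [1,0.1,-0.18,0,0]
    - [1,0.21,-0.36,0,0]
    - [1,0.32,-0.54,0,0]
    - [1,0.42,-0.72,0,0]
    - [1,0.457,-0.792,0,0]
    - [1,0.457,-0.792,0,0]
    - [1,0.457,-0.792,0,0]

```text
clock: 16.27
eef_pos: [0.6089, 0.2215, 0.0652]
orientation: [3.123, 0.325, -0.001]
ft_force: [-0.5, -0.8, -1.2]
grip_width: 0.444
grip_force: 20.0
```

Run:
```python
from h import *
o=manip.get_obs();print(o['qpos'])
go(.6096,.2236,.0115,-78)
```

```text
[-0.74407388  1.05414937  0.65199165  1.63127684 -0.86069442  0.76744069
 -1.0491206 ]
 shift [ 0.005 -0.008  0.215] turn -0.001 t 16.27 q7 -1.05
```

Emit:
send_rows:
  targets:
    - [1,0.002,-0.004,0.1,0]
    - [1,0.002,-0.004,0.19,0]
    - [1,0.002,-0.004,0.215,0]
    - [1,0.002,-0.004,0.215,0]
    - [1,0.002,-0.004,0.215,0]
    - [-0.4,0.002,-0.004,0.215,0]
    - [-0.4,0.002,-0.004,0.215,0]
    - [-0.4,0.002,-0.004,0.215,0]
    - [-0.4,0.002,-0.004,0.1,0]
    - [-0.8,0.002,-0.004,0,0]

```text
clock: 17.52
eef_pos: [0.6096, 0.2246, 0.0658]
orientation: [3.124, 0.329, -0.0]
ft_force: [0.4, 0.0, -0.1]
grip_width: 0.796
grip_force: 0.0
```

Run:
```python
from h import *
o=manip.get_obs();print(o['eef_pos'])
go(.5665,-.3685,.07,-78)
```

```text
[0.6095775  0.22456251 0.06582642]
 shift [-0.662  2.285 -0.016] turn 0.0 t 17.52 q7 -1.06
```

Emit:
send_rows:
  targets:
    - [-0.8,-0.06,0.24,-0.04,0]
    - [-0.8,-0.14,0.48,-0.06,0]
    - [-0.8,-0.21,0.72,-0.06,0]
    - [-0.8,-0.29,1,-0.06,0]

```text
clock: 18.02
eef_pos: [0.5914, -0.0254, 0.0806]
orientation: [3.124, 0.329, 0.001]
ft_force: [1.3, 0.5, -0.0]
grip_width: 0.898
grip_force: 0.0
```

Emit:
send_rows:
  targets:
    - [-0.8,-0.07,0.24,0,0]
    - [-0.8,-0.14,0.48,0,0]
    - [-0.8,-0.21,0.72,0,0]
    - [-0.8,-0.29,1,0,0]

```text
clock: 18.52
eef_pos: [0.5731, -0.2749, 0.0803]
orientation: [-3.124, -0.329, -0.001]
ft_force: [0.4, 0.3, -0.9]
grip_width: 0.907
grip_force: 0.0
```

Emit:
send_rows:
  targets:
    - [-0.8,-0.07,0.24,0,0]
    - [-0.8,-0.082,0.285,0,0]
    - [-0.8,-0.082,0.285,0,0]
    - [-0.8,-0.082,0.285,0,0]

```text
clock: 19.02
eef_pos: [0.569, -0.3438, 0.0797]
orientation: [-3.121, -0.333, -0.001]
ft_force: [0.1, 0.8, -0.1]
grip_width: 0.898
grip_force: 0.0
```

Run:
```python
from h import *
o=manip.get_obs();print(o['eef_pos'],o['grip_width'],o['qpos'])
c=manip.get_calibration('wrist');im=manip.camera('wrist')[...,::-1].copy();cv2.imwrite('pics/w6.png',im)
print(proj(c,[.5653,-.3681,.016]))
go(.5665,-.3685,.007,-78)
```

```text
[ 0.56900978 -0.34381995  0.07972573] 0.8983417131790602 [ 0.20205298  1.0182413   0.55485871  1.56764216 -0.70688045  0.76681175
 -0.28972122]
[355.70483841 286.82535354]
 shift [-0.031  0.095  0.291] turn 0.002 t 19.07 q7 -0.29
```

View pics/w6.png

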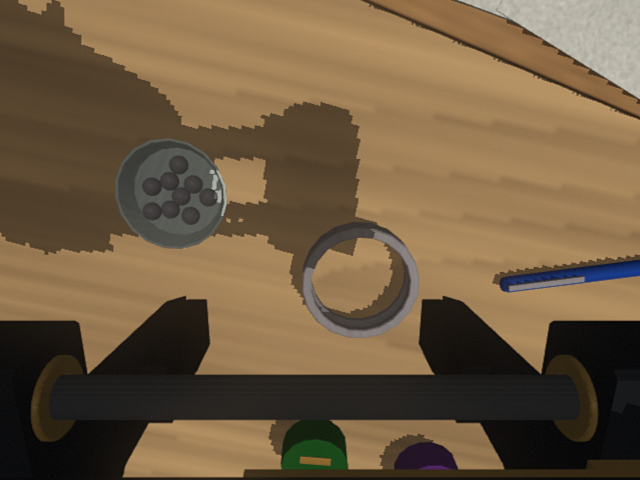

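The outer ring's top rim is centred at about (361,281). The dish is at (171,193), clear of the fingers.

Run:
```python
from h import *
c=manip.get_calibration('wrist')
a=cast(c,[361,281],.016)[0];print(a);go(a[0]-.0015,a[1],.007,-78)
```

```text
[ 0.56908365 -0.37003454  0.016     ]
 shift [-0.028  0.102  0.291] turn 0.002 t 19.07 q7 -0.29
```

Emit:
send_rows:
  targets:
    - [-0.8,-0.028,0.1,0,0]
    - [-0.8,-0.028,0.1,0.1,0]
    - [-0.8,-0.028,0.1,0.2,0]
    - [-0.8,-0.028,0.1,0.29,0]
    - [-0.8,-0.028,0.1,0.29,0]
    - [1,-0.028,0.1,0.29,0]
    - [1,-0.028,0.1,0.29,0]
    - [1,-0.028,0.1,0.29,0]
    - [1,-0.028,0.1,0.29,0]
    - [1,-0.028,0.1,0.29,0]
  newtons: 25

```text
clock: 20.32
eef_pos: [0.567, -0.373, 0.0087]
orientation: [3.124, 0.329, 0.002]
ft_force: [0.6, 1.8, 6.5]
grip_width: 0.687
grip_force: 25.0
```

Run:
```python
from h import *
go(.6510,.0314,.075,-78)
```

```text
shift [ 0.666 -1.512 -0.266] turn 0.0 t 20.32 q7 -0.23
```

Emit:
send_rows:
  targets:
    - [1,0,0,-0.12,0]
    - [1,0,0,-0.24,0]
    - [1,0.05,-0.12,-0.27,0]
    - [1,0.13,-0.3,-0.27,0]
    - [1,0.21,-0.48,-0.27,0]
    - [1,0.3,-0.68,-0.27,0]
    - [1,0.38,-0.86,-0.27,0]
    - [1,0.44,-1,-0.27,0]
    - [1,0.44,-1,-0.27,0]

```text
clock: 21.45
eef_pos: [0.6227, -0.1, 0.0743]
orientation: [-3.12, -0.339, 0.0]
ft_force: [0.5, -0.3, -0.7]
grip_width: 0.687
grip_force: 25.0
```

Emit:
send_rows:
  targets:
    - [1,0.07,-0.17,0,0]
    - [1,0.15,-0.34,0,0]
    - [1,0.226,-0.512,0,0]
    - [1,0.226,-0.512,0,0]
    - [1,0.226,-0.512,0,0]
    - [1,0.226,-0.512,0,0]

```text
clock: 22.2
eef_pos: [0.6503, 0.0285, 0.0755]
orientation: [3.123, 0.323, -0.0]
ft_force: [0.3, -0.3, -1.9]
grip_width: 0.684
grip_force: 25.0
```

Run:
```python
from h import *
o=manip.get_obs();print(o['eef_pos'],o['grip_width'],np.abs(o['qvel']).max())
go(.6510,.0314,.012,-78)
```

```text
[0.65034875 0.02853926 0.07546491] 0.6843469520342669 0.007350925312670419
 shift [ 0.005 -0.011  0.254] turn -0.002 t 22.2 q7 -0.79
```

Emit:
send_rows:
  targets:
    - [1,0.003,-0.007,0.1,0]
    - [1,0.003,-0.007,0.2,0]
    - [1,0.003,-0.007,0.253,0]
    - [1,0.003,-0.007,0.253,0]
    - [1,0.003,-0.007,0.253,0]
    - [-0.8,0.003,-0.007,0.253,0]
    - [-0.8,0.003,-0.007,0.253,0]
    - [-0.8,0.003,-0.007,0.253,0]
    - [-0.8,0.003,-0.007,0.1,0]
    - [-0.27,0.003,-0.007,0,0]

```text
clock: 23.45
eef_pos: [0.6514, 0.0332, 0.0766]
orientation: [3.124, 0.328, 0.002]
ft_force: [-0.3, 0.0, 1.5]
grip_width: 0.811
grip_force: 0.0
```

Run:
```python
from h import *
o=manip.get_obs();print(o['eef_pos'],o['grip_width'])
go(.4525,-.3695,.08,-78)
```

```text
[0.65143363 0.0331837  0.07659994] 0.8106647521774247
 shift [-1.113  1.41  -0.014] turn -0.0 t 23.45 q7 -0.8
```

Next is the green mount, with a partly closed gripper to clear the purple one.

Emit:
send_rows:
  targets:
    - [-0.27,-0.1,0.14,-0.014,0]
    - [-0.27,-0.24,0.3,-0.014,0]
    - [-0.27,-0.38,0.48,-0.014,0]
    - [-0.27,-0.5,0.64,-0.014,0]
    - [-0.27,-0.64,0.81,-0.014,0]
    - [-0.27,-0.79,1,-0.014,0]
    - [-0.27,-0.79,1,-0.014,0]

```text
clock: 24.32
eef_pos: [0.5064, -0.2593, 0.0798]
orientation: [3.121, 0.311, -0.002]
ft_force: [0.4, 1.1, -0.0]
grip_width: 0.629
grip_force: 0.0
```

Emit:
send_rows:
  targets:
    - [-0.27,-0.14,0.18,0,0]
    - [-0.27,-0.32,0.41,0,0]
    - [-0.27,-0.323,0.41,0,0]
    - [-0.27,-0.323,0.41,0,0]
    - [-0.27,-0.323,0.41,0,0]

```text
clock: 24.95
eef_pos: [0.4538, -0.3665, 0.0783]
orientation: [-3.121, -0.334, -0.001]
ft_force: [-1.0, -0.1, -0.3]
grip_width: 0.637
grip_force: 0.0
```

Run:
```python
from h import *
o=manip.get_obs();print(o['eef_pos'],o['grip_width'])
c=manip.get_calibration('wrist');im=manip.camera('wrist')[...,::-1].copy();cv2.imwrite('pics/w7.png',im)
print(proj(c,[.4514,-.3687,.02]))
go(.4525,-.3695,.009,-78)
```

```text
[ 0.45383048 -0.36650381  0.07830633] 0.6373517050865918
[314.71608105 279.88039512]
 shift [-0.008  0.011  0.277] turn 0.002 t 25.0 q7 -0.07
```

View pics/w7.png

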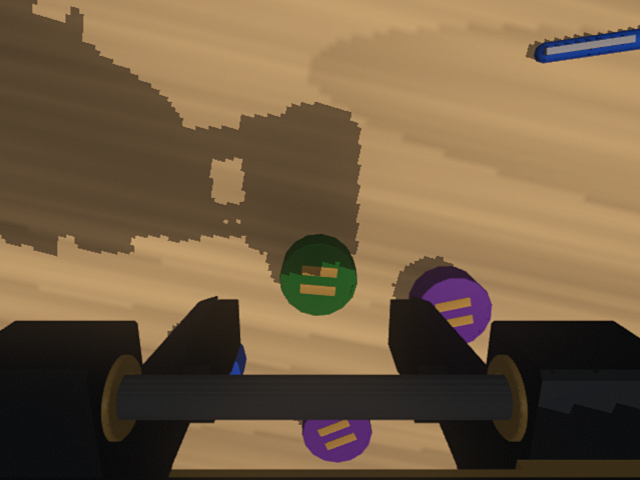

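Green's top is centred at (318,277) and the purple neighbour's near edge is at column 412, so I'll narrow the opening slightly.

Run:
```python
from h import *
c=manip.get_calibration('wrist')
a=cast(c,[[318,277],[451,307]],.02);print(a);a=a[0];go(a[0]-.001,a[1],.009,-78)
```

```text
[[ 0.45322351 -0.37009234  0.02      ]
 [ 0.45164888 -0.44051055  0.02      ]]
 shift [-0.01   0.013  0.277] turn 0.002 t 25.0 q7 -0.07
```

Emit:
send_rows:
  targets:
    - [-0.17,-0.008,0.01,0,0]
    - [-0.17,-0.008,0.01,0.05,0]
    - [-0.17,-0.008,0.01,0.15,0]
    - [-0.17,-0.008,0.01,0.22,0]
    - [-0.17,-0.008,0.01,0.277,0]
    - [-0.17,-0.008,0.01,0.277,0]
    - [1,-0.008,0.01,0.277,0]
    - [1,-0.008,0.01,0.277,0]
    - [1,-0.008,0.01,0.277,0]
    - [1,-0.008,0.01,0.277,0]
  newtons: 20

```text
clock: 26.25
eef_pos: [0.451, -0.3723, 0.01]
orientation: [3.124, 0.329, 0.001]
ft_force: [-0.5, 0.2, 2.3]
grip_width: 0.446
grip_force: 20.0
```

Run:
```python
from h import *
go(.5560,.1105,.075,-78)
```

```text
shift [ 0.813 -1.801 -0.261] turn 0.0 t 26.25 q7 -0.0
```

Emit:
send_rows:
  targets:
    - [1,0,0,-0.12,0]
    - [1,0,0,-0.24,0]
    - [1,0.07,-0.15,-0.26,0]
    - [1,0.15,-0.33,-0.26,0]
    - [1,0.23,-0.52,-0.26,0]
    - [1,0.32,-0.7,-0.26,0]
    - [1,0.41,-0.9,-0.26,0]
    - [1,0.45,-1,-0.26,0]
    - [1,0.45,-1,-0.26,0]

```text
clock: 27.38
eef_pos: [0.5092, -0.1012, 0.0742]
orientation: [-3.122, -0.336, -0.0]
ft_force: [-0.3, 0.5, -0.4]
grip_width: 0.445
grip_force: 20.0
```

Emit:
send_rows:
  targets:
    - [1,0.08,-0.18,0,0]
    - [1,0.16,-0.36,0,0]
    - [1,0.24,-0.54,0,0]
    - [1,0.33,-0.73,0,0]
    - [1,0.363,-0.801,0,0]
    - [1,0.363,-0.801,0,0]
    - [1,0.363,-0.801,0,0]
    - [1,0.363,-0.801,0,0]

```text
clock: 28.38
eef_pos: [0.5558, 0.1081, 0.0747]
orientation: [3.124, 0.323, -0.0]
ft_force: [0.0, -0.4, -0.5]
grip_width: 0.44
grip_force: 20.0
```

Run:
```python
from h import *
o=manip.get_obs();print(o['eef_pos'],o['grip_width'],np.abs(o['qvel']).max())
go(.5560,.1105,.0135,-78)
```

```text
[0.55583865 0.10809182 0.07473251] 0.44003822891039174 0.0076237829713620975
 shift [ 0.003 -0.01   0.245] turn -0.002 t 28.38 q7 -0.79
```

Emit:
send_rows:
  targets:
    - [1,0.002,-0.006,0.1,0]
    - [1,0.002,-0.006,0.2,0]
    - [1,0.002,-0.006,0.244,0]
    - [1,0.002,-0.006,0.244,0]
    - [1,0.002,-0.006,0.244,0]
    - [-0.3,0.002,-0.006,0.244,0]
    - [-0.3,0.002,-0.006,0.244,0]
    - [-0.3,0.002,-0.006,0.244,0]
    - [-0.3,0.002,-0.006,0.1,0]
    - [-0.3,0.002,-0.006,-0.1,0]
    - [-0.3,0.002,-0.006,-0.4,0]
    - [-0.3,0.002,-0.006,-0.5,0]

```text
clock: 29.88
eef_pos: [0.5567, 0.112, 0.2024]
orientation: [3.124, 0.328, 0.005]
ft_force: [0.3, -0.1, -0.4]
grip_width: 0.646
grip_force: 0.0
```

Emit:
send_rows:
  targets:
    - [-0.3,-0.1,0.24,-0.2,0]
    - [-0.3,-0.2,0.48,-0.3,0]
    - [-0.3,-0.2,0.72,-0.3,0]
    - [-0.3,-0.2,1,-0.3,0]
    - [-0.3,-0.2,1,-0.3,0]

```text
clock: 30.5
eef_pos: [0.5587, -0.1473, 0.2753]
orientation: [3.123, 0.32, 0.002]
ft_force: [0.0, 0.4, -0.9]
grip_width: 0.651
grip_force: 0.0
```

Emit:
send_rows:
  targets:
    - [-0.3,-0.1,0.24,0,0]
    - [-0.3,-0.1,0.48,0,0]
    - [-0.3,-0.1,0.72,0,0]
    - [-0.3,-0.1,0.8,0,0]
    - [-0.3,-0.1,0.8,0,0]

```text
clock: 31.12
eef_pos: [0.5753, -0.3454, 0.274]
orientation: [3.124, 0.324, -0.001]
ft_force: [0.3, -0.4, 0.2]
grip_width: 0.648
grip_force: 0.0
```

Run:
```python
from h import *
im=manip.camera('top')[...,::-1].copy();cv2.imwrite('pics/t3.png',im)
cv2.imwrite('pics/t3c.png',cv2.resize(im[140:290,190:430],(800,500),interpolation=cv2.INTER_CUBIC))
```

```text
(no output)
```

View pics/t3c.png

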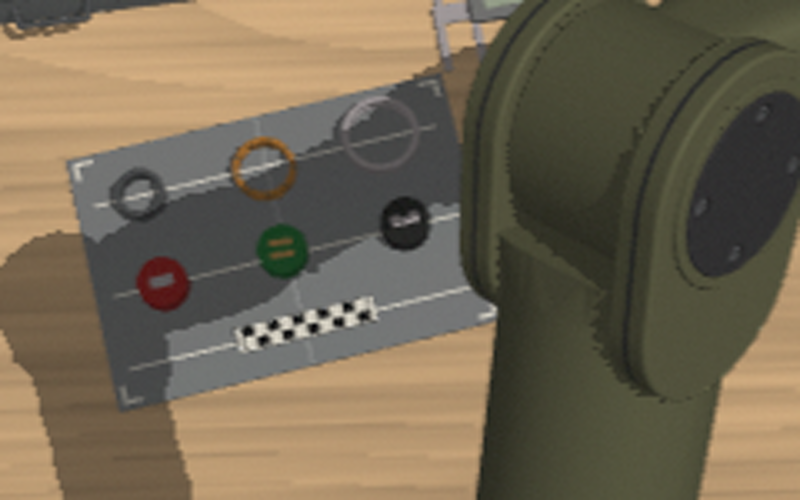

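Everything is released and in place in the crop: inner (138,194), cage (264,167), outer (378,131), green (283,250), bar (306,324). I'll do a numeric check in board coordinates, including the mounts.

Run:
```python
from h import *
cal=manip.get_calibration("top")
t=np.radians(11.96);B=np.array([[np.cos(t),np.sin(t)],[-np.sin(t),np.cos(t)]])
for n,p,z in [("inner",(138,194),.014),("cage",(264,167),.012),("outer",(378,131),.013),("green",(283,250),.014),("bar",(306,324),.008),("red",(163,284),.014),("black",(405,222),.014),
  ("barL",(240,340),.006),("barR",(373,307),.006)]:
    w=cast(cal,[p[0]*.3+190,p[1]*.3+140],z)[0,:2];print(n,np.round(w,4),np.round(B@(w-[.5697,.1134]),4))
im=cv2.imread("pics/t3.png");hsv=cv2.cvtColor(im,cv2.COLOR_BGR2HSV)
for n,s,mk,z in [("black",(311,207),hsv[...,2]<45,.01),("red",(238,225),(hsv[...,1]>140)&((hsv[...,0]<8)|(hsv[...,0]>170)),.01)]:
    h=blob((mk*255).astype(np.uint8),s,14);print(n,cv2.minAreaRect(cast(cal,h[:,0],z)[:,:2].astype(np.float32))[0])
```

```text
inner [0.6061 0.2255] [0.0588 0.1021]
cage [0.6256 0.1257] [0.0573 0.0004]
outer [0.6522 0.0343] [ 0.0643 -0.0945]
green [0.5565 0.1114] [-0.0133  0.0008]
bar [0.4977 0.0949] [-0.0743 -0.0032]
red [0.5322 0.2057] [-0.0176  0.0981]
black [0.576 0.015] [-0.0142 -0.0976]
barL [0.4871 0.1468] [-0.0739  0.0498]
barR [0.5101 0.0422] [-0.0731 -0.0573]
black (0.5775616765022278, 0.01765700802206993)
red (0.5345961451530457, 0.20711581408977509)
```

```bash
python3 -c "
from rig import manip
print(manip.hand_in())"
```

```text
the job is handed in; nothing more can be done
None
```

I laid out and released all five parts and handed the job in at about 31 s; by the last top view each is within about 5 mm of its target and the black and red mounts have not moved, but the arm hid the loupe, so I did not re-check it (planned paths kept well above it).

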